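Lock a trolley wheel on its stub axle with a spring clip

TASK

The trolley wheel, with its thrust washer, still stands a few millimetres too high on its upright stub axle: press it down until it bottoms, then take the big spring clip by its tab, lay it flat on the washer and push it sideways into the axle's groove until it snaps fully home around the axle, and let go. Work by feel and do not force anything: at most 25 N when pressing the wheel down or pushing the clip in, and no more than 15 N down on the washer with the clip. Leave the small clip, the loose washers, the bolt and the spanner where they are.

Things in the scene. Friction and masses are not known exactly. Their poses are not given: they have to be found in the camera images.
- plate: Grey steel bench plate, 270 (x) x 110 x 6 mm, origin under its centre. On it, on packing strips, lies a dark bar that carries the upright stub axle and wheel. The axle stands within 3 mm in x and y of the plate's centre, and the packing is 0 to 18 mm high: neither is measured. With the wheel bottomed the washer's upper face is 86 to 104 mm above the bench: it must be felt.
- axle_foot (a point): Centre of the plate's top face, 6 mm above the bench, under the axle. The axle: a steel spindle 32 mm thick, its end conical (25 mm at the tip) and 22 mm above the washer's face when the wheel is bottomed. Its groove, 26 mm in diameter and 7 mm wide, then runs from 0.5 mm below to 6.5 mm above that face; above it the axle is 32 mm again.
- wheel (a joint): Height of the black-tyred wheel (180 mm across, lying flat) above its seat on the axle, m: 0 bottomed, 0.003 to 0.006 at the start, hiding half the groove. The steel thrust washer on its hub (62 mm across, a flat 15 mm wide ring around the axle) moves with it; tyre 18 mm below the washer's face. Snug fit: 10 N down on the washer moves it, it stays where left, and stops hard at the bottom.
- clip_bore (a point): Bore centre of the big spring clip, half-way up its 5 mm plate. Bright steel, C-shaped, 46 mm wide, lying flat (z up), mouth to its own +x, tab to -x. Two springy arms end in round lobes 20 mm apart, 10 mm ahead of this point, with lips flared to 38 mm at 18 mm ahead as a lead-in. The arms spread as it goes on, so hold it by the tab; they cannot open far enough for the thick part of the axle.
- clip_tab (a point): Centre of the big clip's turned-up tab, 26 mm behind the bore centre (-x): 8 mm thick along x, 26 mm wide along y, top 22 mm above the clip's underside; it stands on the 5 mm plate, whose shoulders reach 10 mm past it on both sides. Axes as the clip's.
- clip: The big clip itself, origin on its underside at the bore centre. Pushed on along its +x, the lobes meet the groove with the bore centre 19 mm short of the axle's centre; the push rises to 6 to 15 N, falls to nothing some 7 mm short, then the clip pulls itself home and stops hard, its back against the bottom of the groove.
- small_clip: a smaller clip of the same shape, 27 mm wide
- spare_washer: a loose spare thrust washer, 62 mm across, 9 mm thick
- small_washer: a small washer, 36 mm across
- spanner: a spanner, 190 mm long
- bolt: a hexagon bolt standing on its head, 65 mm high
There are look-alikes about, which are no part of the job. Leave any purple or red look-alike of the clip alone.

How it is judged:
On the way, in this order (a step that is already met when the one before it is completed fails the run):
1. the wheel is pressed fully down on the axle (value of joint wheel below 0.0012 m), for 0.2 s.
2. the clip is snapped home around the axle, in the groove above the washer (horizontal distance between clip_bore and axle_foot below 0.007 m and height (world z) of clip_bore between 0.086 and 0.1085 m and angle between clip_bore's own z axis and vertical below 0.08 rad and value of joint wheel below 0.0012 m), for 0.2 s.
At the end, for the whole second after the job is handed in: the wheel bottomed on its seat (within 1.2 mm), the big clip snapped around the axle in the groove, flat on the washer (bore centre within 7 mm of axle_foot in plan, which only a snapped clip reaches, lower than the axle end, tilted under 0.08 rad), let go and at rest (all of step 2 and linear speed of clip below 0.02 m/s); the robot touches nothing.
It fails at once if the wheel and its washer are pressed by the fingers with more than 40 N (contact force between the fingers and wheel above 40 N).
It fails at once if the clip is pressed on the washer with more than 20 N (contact force between clip and wheel above 20 N).
It fails at once if the clip is forced on the axle: push and pinch of its arms together above 60 N (a sound fit stays near 30 N) (contact force between clip and axle above 60 N).
It fails at once if the small clip, a loose washer, the bolt or the spanner is moved by more than 30 mm (distance of any of small_clip, spare_washer, small_washer, spanner, bolt from where it was at the start of the episode above 0.03 m).
It also fails if it takes over 64 s, if anything falls off the work surface, if the arm or the gripper's body presses on something with over 40 N, if the wrist force passes 120 N, or if a joint passes its speed limit or range.

ROBOT

A 6-joint arm with a two-finger parallel gripper is mounted at the origin on the work surface. World frame = base frame: x ahead of the robot, y to its left, z up, the work surface at z = 0. Lengths are in m, angles in rad, forces in N, time in s.
With the tool pointing down it reaches from about 0.375 to 0.9 m from the base axis. Payload 3.1 kg.
Tool frame: the origin (TCP) lies between the finger pads; the fingertips stand 19 mm ahead of it and the grasp point (between the pads) is the TCP; z points along the fingers, y is the direction in which the jaws open and shut (so a half turn about z gives the same grasp; the last joint's range is limited). The gripper opens to 87 mm and grips with 3 to 60 N. Pads are 19 mm wide; open, the fingers measure 117 mm over their backs; the gripper's body (75 mm by 190 mm) begins 51 mm behind the grasp point.
Start: joints at [1.02, 0.527, 1.433, -0, 1.181, -0.178], TCP at [0.228, 0.582, 0.242] pointing down, gripper open.
Joint ranges: [-3.08, 3.08], [-0.75, 2.2], [0.22, 2.44], [-1.43, 4.57], [0, 2.65], [-2.85, 2.85]. Speed limits (rad/s): [2.79, 2.79, 3.14, 3.14, 3.14, 3.14].

INTERFACE

Orientations are given as a unit quaternion [x, y, z, w].
In Python, from rig import robot gives the robot as it stands.
- The arm moves only by the tool apply_moves, never from a script. Its argument "series" is a list of rows, each a list of 7 numbers: the shift along the tool's x, y, z in cm, then the turn, a rotation vector about the tool's x, y, z in degrees, then the opening, from 0 (shut) to 1 (fully open). In form: [[dx, dy, dz, rx, ry, rz, grip], ...]. A call has 1 to 5 rows; each row is the pose to reach, as a shift and turn from the pose commanded when the call began, along the tool's axes at that moment; what a row does not reach only later rows make up. A row lasts 1/12 s, in which the tool goes at most 41.7 mm and 7.16 degrees, less where a joint would pass 70% of its speed; a pose out of reach is approached as far as the arm can. A call with a gripper value outside its range is refused whole. The fingers move at their own pace and stop on an object; "newtons" is the grip in N (left out, the last holds). Time passes only in rows, so rows that repeat a pose let the fingers close. It gives the time, the measured TCP pose, the force and the opening at its end, in the units of the state.
- robot.get_obs(): the state, without advancing time (a new reading comes with each control period).
- robot.camera(name): name is "scene" or "top" or "wrist"; returns the picture (480x640x3 uint8, red, green, blue); there is no depth.
- robot.camera_params(name): a dict with "mtx" (3x3 intrinsics, pixels), "origin" and "rotation" of the camera in the world. Camera axes: x right, y down, z forward; pixel columns grow to the right and rows downward; lengths in m; the calibration is good to about 2 mm. The wrist camera is an equidistant fisheye: a pixel r from the principal point sees the ray r / f radians off the axis. A picture is of the moment at which its call begins: read the wrist's pose just before it. camera_params takes no time and is no camera call; for the wrist camera it gives the pose at the moment of the call.
- robot.hand_in(): hands the job in, once; it reports no verdict.
The state is a dict: "time": time; "q": joint angles; "joint_velocities": joint speeds; "joint_torque": joint torques, N m; "position": TCP position; "tool_rot": TCP orientation; "ft_force": force on the tool from outside, world axes, zero at the start; "moment": the same for the moment, N m; "grip_width": finger opening in m.
Only numpy, scipy, OpenCV 4.12 (cv2) and the standard library are available. Lean on these libraries where they do the work, as an engineer would, in place of code of your own. Each camera call takes 0.05 s, during which the arm holds its last target. There are 200 camera calls.

## Working session

There is one attempt and no reset: what is moved stays moved. The work goes in short steps, Python scripts to look and compute and a tool call to move; the robot and the scene stay as the last step left them, time stands still between calls to the robot, and variables do not carry over. Pictures are saved under pics/ and viewed, about 8 in all and at most 12, crops included, and the job is handed in when it is done.

Besides the shell and the picture viewer there is one more tool, called after "Request:" by a JSON object that holds its "name" and its "arguments". apply_moves: Moves the arm, as the interface text tells. Its arguments: {"type":"object","properties":{"series":{"type":"array"},"newtons":{"type":"number"}},"required":["series"]}

```bash
mkdir -p pics; ls
python3 - <<'E'
from rig import robot
import cv2,numpy as np
o=robot.get_obs();print(o)
for n in("scene","top"):
    p=robot.camera_params(n);print(n,p)
    cv2.imwrite(f"pics/{n}0.png",robot.camera(n)[...,::-1])
print(robot.camera_params("wrist"))
E
```

```text
pics
{'time': 0.0, 'q': array([ 1.01949976e+00,  5.28456280e-01,  1.43392031e+00,  3.65944895e-06,
        1.18140206e+00, -1.78468981e-01]), 'joint_velocities': array([ 8.44853146e-04, -7.07331876e-05,  4.39360382e-04, -4.42702358e-04,
       -7.67487412e-04, -3.44064469e-06]), 'joint_torque': array([-8.89618491e-05, -4.40038633e+01, -1.76595211e+01,  6.31274306e-02,
        5.81693533e-02, -1.81903984e-04]), 'position': array([0.22723531, 0.58147203, 0.24057195]), 'tool_rot': array([ 1.85336593e-01,  9.82674490e-01, -1.02043624e-03, -3.91605347e-04]), 'ft_force': array([-0.17561638,  0.26219902,  0.1406049 ]), 'moment': array([ 0.00438405, -0.0013234 ,  0.01129928]), 'grip_width': 0.0871023613876067}
scene {'mtx': array([[468.23082597,   0.        , 322.08081578],
       [  0.        , 468.23082597, 244.27761702],
       [  0.        ,   0.        ,   1.        ]]), 'origin': array([1.00768693, 0.55775208, 0.65911237]), 'rotation': array([ 0.32011231,  0.85412506, -0.3847832 , -0.14121039])}
top {'mtx': array([[614.56312596,   0.        , 313.3861311 ],
       [  0.        , 614.56312596, 240.95800612],
       [  0.        ,   0.        ,   1.        ]]), 'origin': array([0.33886972, 0.0461236 , 1.39626635]), 'rotation': array([ 0.70822097, -0.70197577,  0.05291942, -0.05340977])}
{'mtx': array([[371.64829954,   0.        , 317.74884204],
       [  0.        , 371.64829954, 242.41446999],
       [  0.        ,   0.        ,   1.        ]]), 'origin': array([0.16680186, 0.60480357, 0.38521695]), 'rotation': array([0.81968941, 0.55991753, 0.06762398, 0.10014306])}
```

View pics/top0.png

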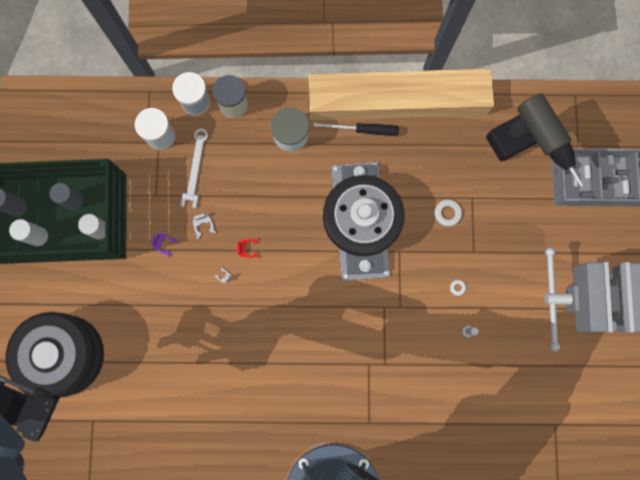

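View pics/scene0.png

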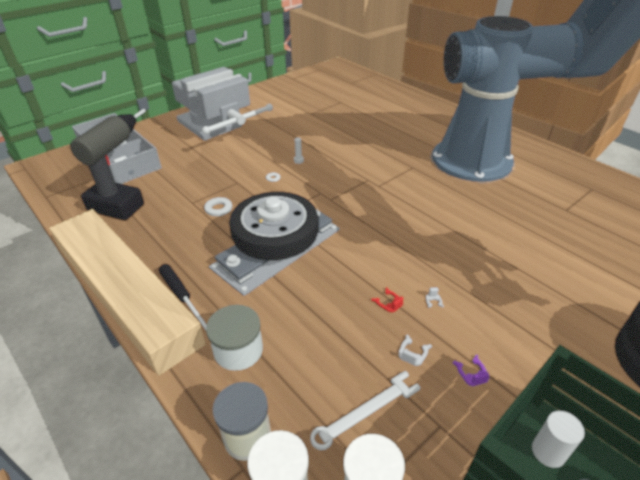

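Top view: the axle and wheel are at (364,214). There are four clip-like things: silver at (204,224), small silver at (223,275), red at (248,247) and purple at (163,243). The larger silver one fits the description, so I'll enlarge it to confirm and measure.

```bash
cat > h.py <<'E'
from rig import robot
import cv2,numpy as np
from scipy.spatial.transform import Rotation as R
def ray(n,uv,p=None):
    p=p or robot.camera_params(n);K=p['mtx'];x=(uv[0]-K[0,2])/K[0,0];y=(uv[1]-K[1,2])/K[1,1]
    if n=='wrist':
        r=np.hypot(x,y);s=np.sinc(r/np.pi);d=np.array([x*s,y*s,np.cos(r)])
    else: d=np.array([x,y,1.])
    return np.array(p['origin']),R.from_quat(p['rotation']).apply(d/np.linalg.norm(d))
def onz(n,uv,z,p=None):
    o,d=ray(n,uv,p);return o+d*(z-o[2])/d[2]
def proj(n,X,p=None):
    p=p or robot.camera_params(n);K=p['mtx'];c=R.from_quat(p['rotation']).inv().apply(np.array(X)-p['origin'])
    if n=='wrist':
        t=np.arctan2(np.hypot(c[0],c[1]),c[2]);q=c[:2]/np.hypot(c[0],c[1])*t
    else:q=c[:2]/c[2]
    return q*K[0,0]+K[:2,2]
E
python3 - <<'E'
from h import *
im=cv2.imread('pics/top0.png');sc=cv2.imread('pics/scene0.png')
a=cv2.resize(im[180:300,140:280],None,fx=4,fy=4,interpolation=cv2.INTER_CUBIC)[:, :560]
cv2.imwrite('pics/crop0.png',np.hstack([cv2.resize(im[190:300,145:275],(390,330),interpolation=cv2.INTER_CUBIC),cv2.resize(sc[275:395,360:500],(385,330),interpolation=cv2.INTER_CUBIC)]))
for n,I,b in(("top",im,(185,205,240,292)),("scene",sc,(395,283,450,370))):
    hsv=cv2.cvtColor(I,cv2.COLOR_BGR2HSV);m=((hsv[...,1]<60)&(hsv[...,2]>130)).astype('uint8')
    x0,y0,x1,y1=b;k,l,s,c=cv2.connectedComponentsWithStats(m[y0:y1,x0:x1])
    for i in range(1,k):
        if s[i,4]>15:print(n,s[i],c[i]+[x0,y0],onz(n,c[i]+[x0,y0],.004))
# plate corners/foot studs
for uv in((333,164),(379,163),(389,274),(343,279)):print(onz('top',uv,.006))
print('axle tip',onz('top',(365,211),.115))
E
```

```text
top [  8   8  23  26 265] [201.9509434  223.13207547] [0.5892391  0.30485806 0.004     ]
top [30 62 16 16 96] [223.625   275.78125] [0.46819577 0.25123931 0.004     ]
scene [ 30   4  19  21 230] [433.44347826 296.90869565] [0.46740987 0.24743793 0.004     ]
scene [  3  51  34  32 499] [412.47094188 352.28456914] [0.59130615 0.30331084 0.004     ]
[0.73165767 0.00389313 0.006     ]
[ 0.73501287 -0.10340836  0.006     ]
[ 0.4753872  -0.12424556  0.006     ]
[ 0.46309148 -0.01986871  0.006     ]
axle tip [ 0.59852076 -0.06119278  0.115     ]
```

View pics/crop0.png

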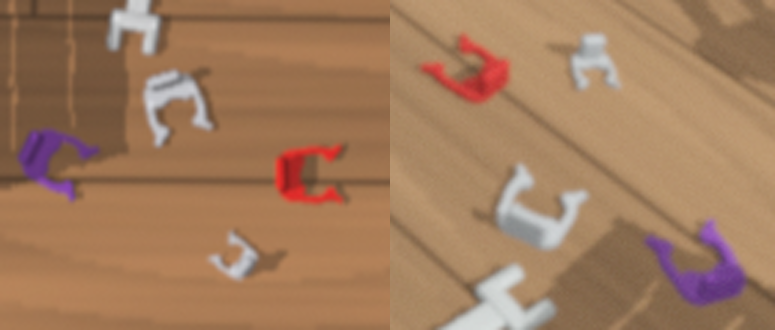

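The crop confirms it. The big silver clip is at top-view (204,224), with its mouth towards the robot (image down and slightly right) and its tab at about (201,217). The smaller silver one is the small clip, and the red and purple ones are decoys. I'm heading to the axle first.

Request:
{"name": "apply_moves", "arguments": {"series": [[-57.9,-46.3,0,0,0,0,0.5],[-57.9,-46.3,0,0,0,0,0.5],[-57.9,-46.3,0,0,0,0,0.5],[-57.9,-46.3,0,0,0,0,0.5],[-57.9,-46.3,0,0,0,0,0.5]], "newtons": 20}}

```text
time: 0.52
position: [0.3319, 0.3999, 0.2412]
tool_rot: [0.185, 0.983, -0.0, -0.0]
ft_force: [-0.0, 0.2, 0.6]
grip_width: 0.0617
```

```bash
cat >> h.py <<'E'
def delta(target,yaw=None):
    "cm shift + deg turn in tool axes; yaw = world direction (deg) of tool y"
    o=robot.get_obs();T=R.from_quat(o['tool_rot']);d=T.inv().apply(np.array(target)-o['position'])*100
    s=''
    if yaw is not None:
        y=np.radians(yaw);ty=np.array([np.cos(y),np.sin(y),0]);tz=np.array([0,0,-1.]);tx=np.cross(ty,tz)
        s=np.degrees((T.inv()*R.from_matrix(np.c_[tx,ty,tz])).as_rotvec()).round(2)
    ya=T.as_matrix()[:,1]
    print('t',round(o['time'],2),'pos',o['position'].round(4),'F',o['ft_force'].round(2),'w',round(o['grip_width'],4),'yawy',np.degrees(np.arctan2(ya[1],ya[0])).round(2),'z',T.as_matrix()[:,2].round(4))
    print('delta',d.round(2),s)
E
python3 -c "
from h import *
delta([.6,-.061,.2])"
```

```text
t 0.52 pos [0.3319 0.3999 0.2412] F [-0.04  0.2   0.65] w 0.0617 yawy 68.7 z [-5.e-04 -6.e-04 -1.e+00]
delta [-41.72 -33.19   4.13]
```

Request:
{"name": "apply_moves", "arguments": {"series": [[-41.7,-33.2,0,0,0,0,0.5],[-41.7,-33.2,0,0,0,0,0.5],[-41.7,-33.2,0,0,0,0,0.5],[-41.7,-33.2,0,0,0,0,0.5],[-41.7,-33.2,0,0,0,0,0.5]]}}

```text
time: 0.93
position: [0.4366, 0.2195, 0.2414]
tool_rot: [0.185, 0.983, -0.0, -0.0]
ft_force: [1.2, -0.1, -0.8]
grip_width: 0.044
```

```bash
python3 -c "
from h import *
delta([.6,-.061,.22])"
```

```text
t 0.93 pos [0.4366 0.2195 0.2414] F [ 1.23 -0.05 -0.78] w 0.044 yawy 68.65 z [-5.e-04 -0.e+00 -1.e+00]
delta [-25.43 -20.18   2.13]
```

Request:
{"name": "apply_moves", "arguments": {"series": [[-25.4,-20.2,0,0,0,0,0.5],[-25.4,-20.2,0,0,0,0,0.5],[-25.4,-20.2,0,0,0,0,0.5],[-25.4,-20.2,0,0,0,0,0.5],[-25.4,-20.2,0,0,0,0,0.5]]}}

```text
time: 1.35
position: [0.5412, 0.0392, 0.2412]
tool_rot: [0.186, 0.983, 0.0, -0.0]
ft_force: [1.7, 0.6, -0.4]
grip_width: 0.0435
```

Request:
{"name": "apply_moves", "arguments": {"series": [[-9.1,-7.2,0,0,0,0,0.5],[-9.1,-7.2,0,0,0,0,0.5],[-9.1,-7.2,0,0,0,0,0.5],[-9.1,-7.2,0,0,0,0,0.5],[-9.1,-7.2,0,0,0,0,0.5]]}}

```text
time: 1.77
position: [0.5998, -0.0608, 0.2407]
tool_rot: [0.187, 0.982, 0.0, -0.001]
ft_force: [-0.4, 0.4, 0.5]
grip_width: 0.0438
```

Run:
```python
from h import *
delta([.6,-.061,.2])
p=robot.camera_params('wrist');print(p['origin'],R.from_quat(p['rotation']).as_matrix()[:,2])
cv2.imwrite('pics/w1.png',robot.camera('wrist')[...,::-1])
for X in([.6,-.061,.118],[.6,-.061,.095],[.6,-.061,.006]):print(proj('wrist',X,p))
```

```text
t 1.77 pos [ 0.5998 -0.0608  0.2407] F [-0.39  0.43  0.49] w 0.0438 yawy 68.45 z [-9.e-04  5.e-04 -1.e+00]
delta [-0.03 -0.01  4.07] 
[ 0.53936509 -0.03763456  0.38532121] [ 0.22280918 -0.08709161 -0.97096402]
[318.16730804 241.25599014]
[318.11383869 234.46920338]
[317.96538465 215.68906958]
```

View pics/w1.png

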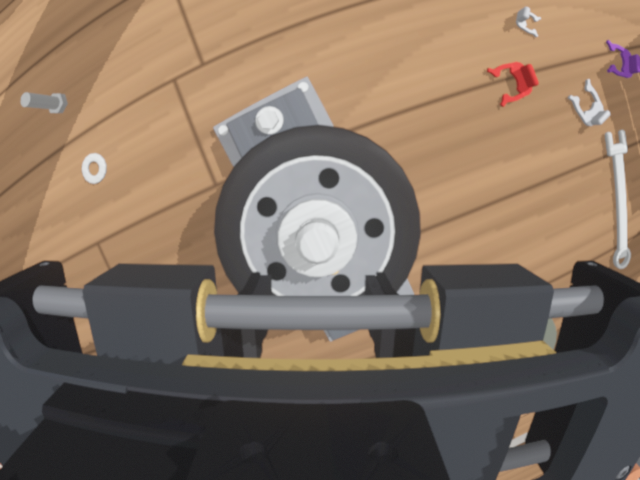

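Wrist view: the axle tip is at (319,241) where I predicted (318,241), so the axle is at about (0.600, -0.061), clear between the fingers. I'll go down.

Request:
{"name": "apply_moves", "arguments": {"series": [[0,0,4,0,0,0,0.5],[0,0,8,0,0,0,0.5],[0,0,10.3,0,0,0,0.5],[0,0,10.3,0,0,0,0.5]]}}

```text
time: 2.15
position: [0.5942, -0.0559, 0.1334]
tool_rot: [0.184, 0.983, 0.001, -0.007]
ft_force: [-0.7, 0.2, 0.1]
grip_width: 0.0437
```

Run:
```python
from h import *
delta([.6,-.061,.13])
for z in(.105,.115,.125):print(z,proj('scene',[.6,-.061,z]),proj('top',[.6,-.061,z]))
for f,b in(('scene0',(240,185,305,235)),('top0',(340,190,390,235))):
    g=cv2.imread(f'pics/{f}.png',0);x0,y0,x1,y1=b;g=g[y0:y1,x0:x1]
    for t in(190,205,220):
        k,l,s,c=cv2.connectedComponentsWithStats((g>t).astype('uint8'))
        for i in range(1,k):
            if s[i,4]>25:print(f,t,s[i,:2]+[x0,y0],s[i,2:],c[i]+[x0,y0])
```

```text
t 2.15 pos [ 0.5942 -0.0559  0.1334] F [-0.72  0.23  0.14] w 0.0437 yawy 68.75 z [-0.0126  0.0039 -0.9999]
delta [-0.73 -0.26  0.33] 
0.105 [273.65995803 207.00400524] [364.51962666 211.24668897]
0.115 [273.28062317 202.88854788] [364.9066608  210.31600288]
0.125 [272.89571697 198.71264636] [365.29960059 209.37111567]
scene0 190 [259 197] [ 30  22 384] [275.35677083 207.91927083]
scene0 205 [260 198] [ 28  19 235] [276.00425532 207.09787234]
top0 190 [351 199] [ 26  27 398] [361.75376884 212.13316583]
top0 205 [352 205] [ 24  20 137] [360.10218978 217.66423358]
top0 205 [359 206] [11 10 86] [363.80232558 210.47674419]
```

Request:
{"name": "apply_moves", "arguments": {"series": [[0,0,0,0,0,0,0.5],[0,0,0,0,0,0,0.5],[0,0,0,0,0,0,0.5]]}}

```text
time: 2.4
position: [0.6008, -0.0587, 0.1409]
tool_rot: [0.185, 0.983, -0.0, 0.002]
ft_force: [0.5, -1.2, -0.0]
grip_width: 0.0436
```

Run:
```python
from h import *
delta([.6,-.061,.13],68.5)
```

```text
t 2.4 pos [ 0.6008 -0.0587  0.1409] F [ 0.45 -1.25 -0.05] w 0.0436 yawy 68.69 z [ 0.0041 -0.0011 -1.    ]
delta [-0.   -0.25  1.09] [0.03 0.24 0.19]
```

Request:
{"name": "apply_moves", "arguments": {"series": [[0,0,0,0,0,0,0.5],[0,0,0,0,0,0,0.5],[0,0,0,0,0,0,0.5],[0,0,0,0,0,0,0.5]]}}

```text
time: 2.73
position: [0.5997, -0.0591, 0.1392]
tool_rot: [0.185, 0.983, -0.0, 0.001]
ft_force: [-0.2, 0.9, 0.7]
grip_width: 0.0436
```

Run:
```python
from h import *
delta([.6,-.061,.13],68.5)
```

```text
t 2.73 pos [ 0.5997 -0.0591  0.1392] F [-0.16  0.92  0.66] w 0.0436 yawy 68.64 z [ 1.1e-03 -3.0e-04 -1.0e+00]
delta [-0.1  -0.17  0.92] [0.01 0.07 0.14]
```

Request:
{"name": "apply_moves", "arguments": {"series": [[-0.05,-0.1,0.2,0,0,0,0.5],[-0.05,-0.1,0.4,0,0,0,0.5],[-0.05,-0.15,0.6,0,0,0,0.5],[-0.05,-0.15,0.8,0,0,0,0.5],[-0.05,-0.15,1.0,0,0,0,0.5]]}}

```text
time: 3.15
position: [0.5992, -0.0606, 0.1281]
tool_rot: [0.185, 0.983, 0.0, -0.0]
ft_force: [0.0, -0.1, 0.1]
grip_width: 0.0439
```

Request:
{"name": "apply_moves", "arguments": {"series": [[0,0,0.1,0,0,0,0.5],[0,0,0.2,0,0,0,0.5],[0,0,0.3,0,0,0,0.5],[0,0,0.3,0,0,0,0.5]]}}

```text
time: 3.48
position: [0.5993, -0.0605, 0.1253]
tool_rot: [0.185, 0.983, 0.0, -0.0]
ft_force: [0.4, -0.5, 0.1]
grip_width: 0.0435
```

Request:
{"name": "apply_moves", "arguments": {"series": [[0,0,0.1,0,0,0,0.5],[0,0,0.2,0,0,0,0.5],[0,0,0.3,0,0,0,0.5],[0,0,0.3,0,0,0,0.5]]}}

```text
time: 3.82
position: [0.5995, -0.0605, 0.1239]
tool_rot: [0.185, 0.983, -0.0, 0.0]
ft_force: [-1.8, 0.1, 6.5]
grip_width: 0.0434
```

Request:
{"name": "apply_moves", "arguments": {"series": [[0,0,0.1,0,0,0,0.5],[0,0,0.2,0,0,0,0.5],[0,0,0.2,0,0,0,0.5]]}}

```text
time: 4.07
position: [0.5995, -0.0605, 0.1221]
tool_rot: [0.185, 0.983, -0.0, 0.0]
ft_force: [-1.8, 0.3, 7.5]
grip_width: 0.0432
```

Request:
{"name": "apply_moves", "arguments": {"series": [[0,0,0.1,0,0,0,0.5],[0,0,0.2,0,0,0,0.5],[0,0,0.2,0,0,0,0.5]]}}

```text
time: 4.32
position: [0.5995, -0.0606, 0.1201]
tool_rot: [0.185, 0.983, -0.0, 0.0]
ft_force: [-0.8, -0.7, 7.6]
grip_width: 0.0435
```

Moving at a steady 7.5 N, and it has travelled about 4 mm so far.

Request:
{"name": "apply_moves", "arguments": {"series": [[0,0,0.1,0,0,0,0.5],[0,0,0.15,0,0,0,0.5],[0,0,0.15,0,0,0,0.5]]}}

```text
time: 4.57
position: [0.5995, -0.0605, 0.12]
tool_rot: [0.185, 0.983, -0.0, 0.001]
ft_force: [-4.8, 0.5, 16.2]
grip_width: 0.0436
```

Request:
{"name": "apply_moves", "arguments": {"series": [[0,0,0.1,0,0,0,0.5],[0,0,0.15,0,0,0,0.5],[0,0,0.15,0,0,0,0.5]]}}

```text
time: 4.82
position: [0.5995, -0.0605, 0.12]
tool_rot: [0.185, 0.983, -0.0, 0.001]
ft_force: [-6.0, 1.8, 22.9]
grip_width: 0.0433
```

The wheel is bottomed: a hard stop with TCP z at 0.1200, so the washer face is at about 0.101 (inside 0.086–0.104). I'll lift off and go to the clip, turning 40° on the way.

Request:
{"name": "apply_moves", "arguments": {"series": [[0,0,-1,0,0,0,0.5],[0,0,-3,0,0,0,0.5],[0,0,-6,0,0,0,0.5],[0,0,-9,0,0,0,0.5],[0,0,-11,0,0,0,0.5]]}}

```text
time: 5.23
position: [0.6003, -0.0607, 0.2284]
tool_rot: [0.185, 0.983, -0.0, 0.002]
ft_force: [-0.4, 0.2, 0.2]
grip_width: 0.0435
```

Run:
```python
from h import *
delta([.61,.30,.22],108)
```

```text
t 5.23 pos [ 0.6003 -0.0607  0.2284] F [-0.43  0.21  0.23] w 0.0435 yawy 68.65 z [ 0.0034 -0.001  -1.    ]
delta [12.24 33.95  0.8 ] [ -0.05   0.2  -39.35]
```

Request:
{"name": "apply_moves", "arguments": {"series": [[12.2,34,0,0,0,-7,0.5],[12.2,34,0,0,0,-14,0.5],[12.2,34,0,0,0,-21,0.5],[12.2,34,0,0,0,-28,0.5],[12.2,34,0,0,0,-35,0.5]]}}

```text
time: 5.65
position: [0.605, 0.1495, 0.2258]
tool_rot: [-0.121, 0.993, 0.0, 0.0]
ft_force: [1.3, -0.4, 0.2]
grip_width: 0.0433
```

Run:
```python
from h import *
delta([.61,.30,.22],108)
```

```text
t 5.65 pos [0.605  0.1495 0.2258] F [ 1.3  -0.44  0.24] w 0.0433 yawy 103.95 z [ 4.e-04  1.e-04 -1.e+00]
delta [-4.11 14.49  0.58] [-0.    0.02 -4.05]
```

Request:
{"name": "apply_moves", "arguments": {"series": [[-4.1,14.5,0,0,0,-4,0.5],[-4.1,14.5,0,0,0,-4,0.5],[-4.1,14.5,0,0,0,-4,0.5],[-4.1,14.5,0,0,0,-4,0.5],[-4.1,14.5,0,0,0,-4,0.5]]}}

```text
time: 6.07
position: [0.6102, 0.3044, 0.2255]
tool_rot: [-0.156, 0.988, 0.001, 0.001]
ft_force: [0.2, 0.8, -0.4]
grip_width: 0.0435
```

Request:
{"name": "apply_moves", "arguments": {"series": [[0,0,0,0,0,0,0.5],[0,0,0,0,0,0,0.5],[0,0,0,0,0,0,0.5],[0,0,0,0,0,0,0.5]]}}

```text
time: 6.4
position: [0.6111, 0.2966, 0.2256]
tool_rot: [-0.152, 0.988, -0.0, -0.0]
ft_force: [0.5, -0.0, 1.2]
grip_width: 0.0439
```

Run:
```python
from h import *
delta([.61,.30,.22],108)
import pickle;p=robot.camera_params('wrist');im=robot.camera('wrist')[...,::-1];pickle.dump(p,open('p2.pkl','wb'))
cv2.imwrite('pics/w2.png',im)
hsv=cv2.cvtColor(im,cv2.COLOR_BGR2HSV);m=((hsv[...,1]<50)&(hsv[...,2]>130)).astype('uint8')
k,l,s,c=cv2.connectedComponentsWithStats(m)
for i in range(1,k):
    if s[i,4]>200:print(s[i],c[i],onz('wrist',c[i],.005,p))
a=im[40:300,150:490]
cv2.imwrite('pics/w2c.png',cv2.resize(a,None,fx=2,fy=2,interpolation=cv2.INTER_CUBIC))
```

```text
t 6.4 pos [0.6111 0.2966 0.2256] F [ 0.47 -0.04  1.21] w 0.0439 yawy 107.52 z [-4.e-04 -4.e-04 -1.e+00]
delta [0.01 0.36 0.56] [-0.02 -0.03 -0.48]
[  19   18   75  105 2921] [61.42177337 46.05888394] [ 0.50000503 -0.05362091  0.005     ]
[301  50  38  41 601] [315.16306156  66.65391015] [0.46818155 0.24812173 0.005     ]
[   0   66   31  120 2642] [ 12.66351249 122.51703255] [ 0.60280741 -0.10856956  0.005     ]
[  38  146   31   98 1297] [ 53.84502699 205.45875096] [ 0.68690438 -0.01086034  0.005     ]
[ 306  170   48   54 1342] [330.37779434 200.92026826] [0.59114176 0.30272344 0.005     ]
[  3 208  18  21 289] [ 11.73356401 217.7716263 ] [ 0.72375858 -0.08611299  0.005     ]
[ 317  240   50   57 1317] [338.71070615 269.54669704] [0.65624288 0.33292121 0.005     ]
[553 250  27  39 562] [565.83985765 270.46797153] [0.57738589 0.60396651 0.005     ]
[601 256  39  26 476] [622.39705882 267.01890756] [0.54361759 0.70721351 0.005     ]
[ 205  300  201   60 5147] [304.43520497 318.19195648] [0.72011477 0.31527479 0.005     ]
[ 75 318  21  37 462] [ 84.91991342 335.68831169] [0.84484108 0.05345174 0.005     ]
```

View pics/w2c.png

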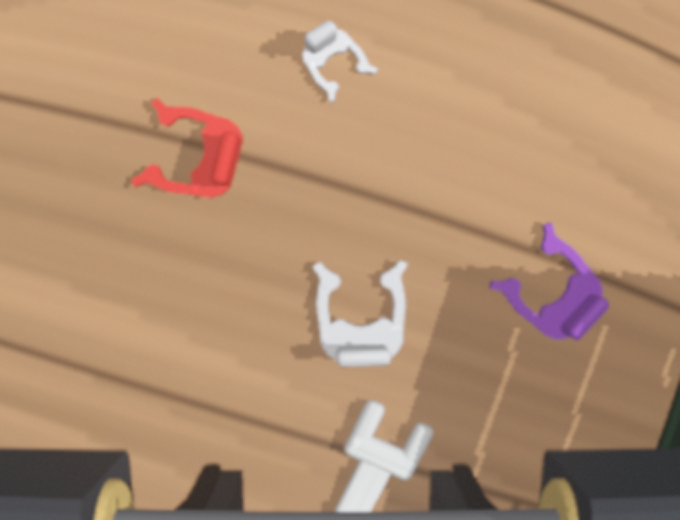

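The crop shows the big clip with lips at (317,266) and (403,266) and its tab's top strip at (363,355). The spanner jaws sit behind it at (390,430), with room between.

Run:
```python
from h import *
import pickle;p=pickle.load(open('p2.pkl','rb'))
f=lambda u,v,z:onz('wrist',(u/2+150,v/2+40),z,p)
l1,l2=f(317,266,.005),f(403,266,.005);L=(l1+l2)/2
print('lips',l1,l2,np.linalg.norm(l1-l2))
t1,t2=f(337,357,.020),f(389,355,.020);T=(t1+t2)/2;print('tab',t1,t2,np.linalg.norm(t1-t2))
h=L-T;print('len',np.linalg.norm(h[:2]),'head',np.degrees(np.arctan2(h[1],h[0])), 'perp',np.degrees(np.arctan2(*(l2-l1)[1::-1])),np.degrees(np.arctan2(*(t2-t1)[1::-1])))
s=f(375,403,.005);print('spanner tip',s,'T',T)
u=h/np.linalg.norm(h);print('spanner rel tab: along',(s-T)[:2]@u[:2],'lat',np.cross(u[:2],(s-T)[:2]))
delta([T[0],T[1],.12],np.degrees(np.arctan2(h[1],h[0]))-90)
```

```text
lips [0.57123913 0.27383919 0.005     ] [0.55836873 0.31398354 0.005     ] 0.042157038936940484
tab [0.60900201 0.29602226 0.02      ] [0.60052995 0.31945996 0.02      ] 0.024921903152624193
len 0.04228743976851282 head -160.91069344004697 perp 107.77601182910288 109.87348663345307
spanner tip [0.62828995 0.32233351 0.005     ] T [0.60476598 0.30774111 0.02      ]
spanner rel tab: along -0.025449093741996335 lat -0.005745874788229713
t 6.45 pos [0.6112 0.2967 0.2256] F [ 0.68 -0.39  0.8 ] w 0.0432 yawy 107.51 z [-2.e-04 -3.e-04 -1.e+00]
delta [ 0.28  1.25 10.56] [-0.01 -0.01 -1.58]<stdin>:9: DeprecationWarning: Arrays of 2-dimensional vectors are deprecated. Use arrays of 3-dimensional vectors instead. (deprecated in NumPy 2.0)
```

Request:
{"name": "apply_moves", "arguments": {"series": [[0.3,1.2,3,0,0,-1.4,0.5],[0.3,1.2,6,0,0,-1.4,0.5],[0.3,1.2,9,0,0,-1.4,0.5],[0.3,1.2,12,0,0,-1.4,0.5],[0.3,1.2,14,0,0,-1.4,0.5]]}}

```text
time: 6.87
position: [0.6033, 0.3072, 0.0828]
tool_rot: [-0.165, 0.986, -0.0, -0.002]
ft_force: [0.8, -0.2, -0.3]
grip_width: 0.0433
```

Request:
{"name": "apply_moves", "arguments": {"series": [[0,0,0.5,0,0,0,0.5],[0,0,1,0,0,0,0.5],[0,0,1,0,0,0,0.5],[0,0,1,0,0,0,0.5],[0,0,1,0,0,0,0.5]]}}

```text
time: 7.28
position: [0.6057, 0.3091, 0.0775]
tool_rot: [-0.165, 0.986, 0.0, 0.002]
ft_force: [0.4, 1.0, -0.3]
grip_width: 0.0435
```

Run:
```python
from h import *
delta([.6048,.3077,.028],108.9)
p=robot.camera_params('wrist');im=robot.camera('wrist')[...,::-1]
for X in([.6048,.3077,.022],):print(proj('wrist',X,p))
cv2.imwrite('pics/w3.png',im)
```

```text
t 7.28 pos [0.6057 0.3091 0.0775] F [ 0.37  1.02 -0.31] w 0.0435 yawy 109.03 z [ 0.0034  0.0011 -1.    ]
delta [ 0.15 -0.1   4.95] [-0.    0.2   0.13]
[316.98770139 266.88054417]
```

View pics/w3.png

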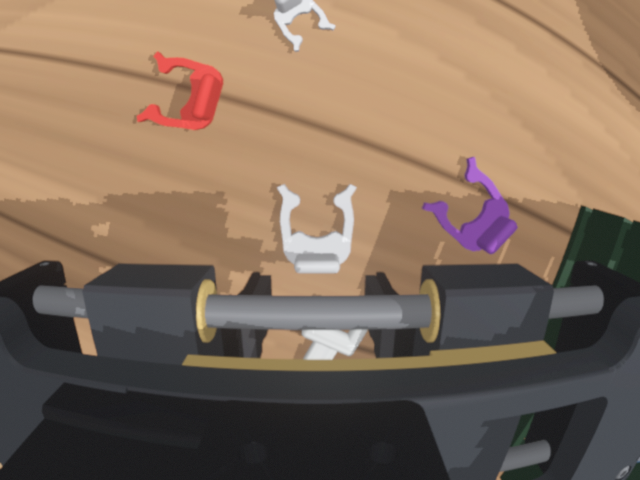

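The tab's top is at (318,266), matching the prediction of (317,267), and it is centred between the fingers. I'll go down and grip.

Request:
{"name": "apply_moves", "arguments": {"series": [[0.1,-0.1,1,0,0,0,0.5],[0.1,-0.1,2,0,0,0,0.5],[0.1,-0.1,3,0,0,0,0.5],[0.1,-0.1,3.7,0,0,0,0.5],[0.1,-0.1,4.2,0,0,0,0.5]]}}

```text
time: 7.75
position: [0.6027, 0.3072, 0.0315]
tool_rot: [-0.165, 0.986, -0.0, -0.001]
ft_force: [-0.4, 0.2, 0.4]
grip_width: 0.0436
```

Request:
{"name": "apply_moves", "arguments": {"series": [[0,0,0.2,0,0,0,0.5],[0,0,0.4,0,0,0,0.5],[0,0,0.5,0,0,0,0.5],[0,0,0.5,0,0,0,0.5],[0,0,0.5,0,0,0,0.5]]}}

```text
time: 8.17
position: [0.604, 0.3077, 0.0289]
tool_rot: [-0.165, 0.986, 0.0, 0.0]
ft_force: [-0.0, -0.4, -0.0]
grip_width: 0.0436
```

Run:
```python
from h import *
delta([.6048,.3077,.028],108.9)
```

```text
t 8.17 pos [0.604  0.3077 0.0289] F [-0.03 -0.37 -0.02] w 0.0436 yawy 109.04 z [ 6.e-04  2.e-04 -1.e+00]
delta [-0.07 -0.02  0.09] [-0.    0.04  0.14]
```

Request:
{"name": "apply_moves", "arguments": {"series": [[0,0,0,0,0,0,0.2],[0,0,0,0,0,0,0.2],[0,0,0,0,0,0,0.2],[0,0,0,0,0,0,0.2],[0,0,0,0,0,0,0.2]], "newtons": 45}}

```text
time: 8.58
position: [0.6039, 0.3076, 0.0288]
tool_rot: [-0.165, 0.986, 0.0, 0.0]
ft_force: [-0.5, -0.1, 1.3]
grip_width: 0.0248
```

Request:
{"name": "apply_moves", "arguments": {"series": [[0,0,-0.5,0,0,0,0.2],[0,0,-2,0,0,0,0.2],[0,0,-5,0,0,0,0.2],[0,0,-9,0,0,0,0.2],[0,0,-13,0,0,0,0.2]]}}

```text
time: 9.0
position: [0.6029, 0.3073, 0.1599]
tool_rot: [-0.165, 0.986, -0.0, -0.001]
ft_force: [1.6, 0.7, -1.2]
grip_width: 0.0249
```

Request:
{"name": "apply_moves", "arguments": {"series": [[0,0,-2,0,0,0,0.2],[0,0,-4,0,0,0,0.2],[0,0,-4,0,0,0,0.2],[0,0,-4,0,0,0,0.2],[0,0,-4,0,0,0,0.2]]}}

```text
time: 9.42
position: [0.6028, 0.3073, 0.1977]
tool_rot: [-0.165, 0.986, -0.0, -0.001]
ft_force: [0.5, -0.8, -1.3]
grip_width: 0.025
```

Run:
```python
from h import *
delta([.67,-.04,.2],109)
im=robot.camera('wrist')[...,::-1]
cv2.imwrite('pics/w4.png',cv2.resize(im[150:300,220:420],None,fx=3,fy=3,interpolation=cv2.INTER_CUBIC))
```

```text
t 9.42 pos [0.6028 0.3073 0.1977] F [ 0.45 -0.78 -1.33] w 0.025 yawy 109.04 z [-1.9e-03 -6.0e-04 -1.0e+00]
delta [  4.98 -35.02  -0.22] [ 0.   -0.11  0.04]
```

View pics/w4.png

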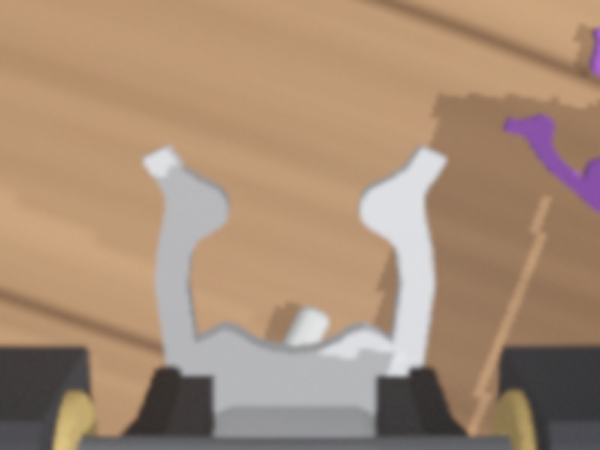

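The clip is held by its tab (w = 25 mm), upright and symmetric, with lips at (145,160) and (445,160) and lobes at (229,207) and (360,207) in the crop. I'll work out where the bore sits in the tool frame.

Run:
```python
from h import *
p=robot.camera_params('wrist');o=robot.get_obs();T=R.from_quat(o['tool_rot']);z=o['position'][2]-.0238
g=lambda u,v:T.inv().apply(onz('wrist',(u/3+220,v/3+150),z,p)-o['position'])*1000
for q in((229,207),(360,207),(145,165),(445,165),(295,348)):print(g(*q).round(1))
# target: bore 42mm short of axle along heading -161
h=np.radians(-161);u=np.array([np.cos(h),np.sin(h)])
ax=np.array([.5995,-.061])
tcp=ax-u*(.026+.055);print(tcp)
delta([*tcp,.2],109)
```

```text
[ 34.7 -10.4  23.9]
[34.7  9.7 23.9]
[ 41.3 -23.3  23.9]
[41.3 22.7 23.9]
[12.1 -0.3 23.8]
[ 0.676087   -0.03462898]
t 9.47 pos [0.6025 0.3071 0.1968] F [-0.14  0.37 -0.5 ] w 0.025 yawy 109.04 z [-0.0034 -0.0011 -1.    ]
delta [  4.19 -34.71  -0.3 ] [ 0.   -0.2   0.04]
```

Request:
{"name": "apply_moves", "arguments": {"series": [[0.5,-4,0,0,0,0,0.2],[1,-8,0,0,0,0,0.2],[1.5,-12,0,0,0,0,0.2],[2,-16,0,0,0,0,0.2],[2.5,-20,0,0,0,0,0.2]]}}

```text
time: 9.88
position: [0.6443, 0.1087, 0.1961]
tool_rot: [-0.166, 0.986, 0.0, -0.002]
ft_force: [0.9, -0.1, -0.6]
grip_width: 0.0252
```

Request:
{"name": "apply_moves", "arguments": {"series": [[0.5,-4,0,0,0,0,0.2],[1,-8,0,0,0,0,0.2],[1.4,-12,0,0,0,0,0.2],[1.6,-13.7,0,0,0,0,0.2],[1.7,-14.7,0,0,0,0,0.2]]}}

```text
time: 10.3
position: [0.6769, -0.0374, 0.1963]
tool_rot: [-0.164, 0.987, 0.0, -0.002]
ft_force: [0.6, 0.3, -0.7]
grip_width: 0.0248
```

Request:
{"name": "apply_moves", "arguments": {"series": [[0,0,1,0,0,0,0.2],[0,0,2.5,0,0,0,0.2],[0,0,4,0,0,0,0.2],[0,0,4.5,0,0,0,0.2],[0,0,5,0,0,0,0.2]]}}

```text
time: 10.72
position: [0.6758, -0.0316, 0.1465]
tool_rot: [-0.166, 0.986, 0.001, -0.002]
ft_force: [0.2, -0.3, -0.3]
grip_width: 0.0251
```

Request:
{"name": "apply_moves", "arguments": {"series": [[0,0,0,0,0,0,0.2],[0,0,0,0,0,0,0.2],[0,0,0,0,0,0,0.2],[0,0,0,0,0,0,0.2],[0,0,0,0,0,0,0.2]]}}

```text
time: 11.13
position: [0.6777, -0.0342, 0.1494]
tool_rot: [-0.165, 0.986, -0.0, 0.001]
ft_force: [0.4, -0.0, -0.3]
grip_width: 0.025
```

Run:
```python
from h import *
h=np.radians(-161);u=np.array([np.cos(h),np.sin(h)])
delta([*(np.array([.5998,-.0608])-u*.051),.135],109)
p=robot.camera_params('wrist');im=robot.camera('wrist')[...,::-1]
o=robot.get_obs()
print('axle tip pred',proj('wrist',[.5998,-.0608,.123],p))
cv2.imwrite('pics/w5.png',cv2.resize(im[110:310,190:450],None,fx=3,fy=3,interpolation=cv2.INTER_CUBIC))
```

```text
t 11.13 pos [ 0.6777 -0.0342  0.1494] F [ 0.4  -0.01 -0.32] w 0.025 yawy 109.04 z [ 1.5e-03 -3.0e-04 -1.0e+00]
delta [3.14 0.02 1.44] [-0.04  0.08  0.04]
axle tip pred [319.63250197 115.08960863]
```

View pics/w5.png

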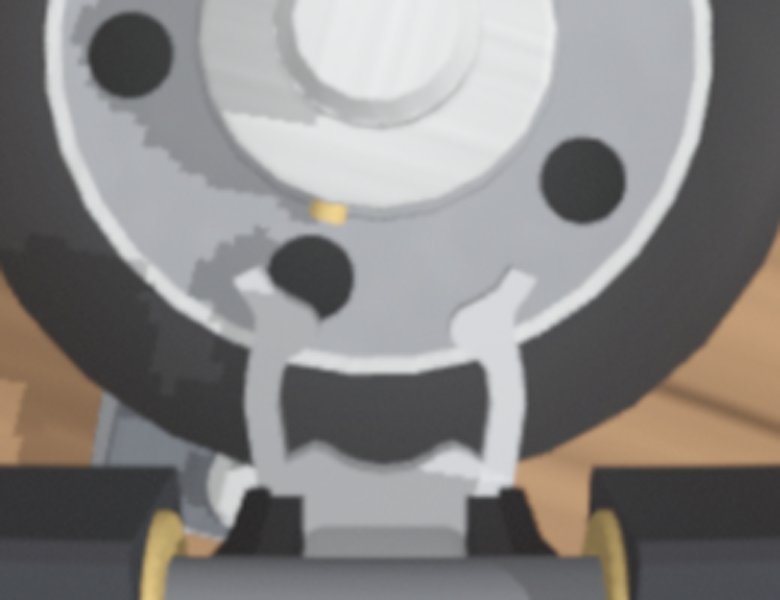

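Crop: the axle is centred at column 378 and the lobes at 384, so the axle sits about 1–1.5 mm to the tool's -y. The washer's near edge is at (379,207). I'll check the along-axis distance the same way.

Run:
```python
from h import *
p=robot.camera_params('wrist');o=robot.get_obs();T=R.from_quat(o['tool_rot'])
g=lambda u,v,z:(T.inv().apply(onz('wrist',(u/3+190,v/3+110),z,p)-o['position'])*1000).round(1)
print('washer near',g(379,207,.101),'L',g(200,45,.101),'R',g(557,45,.101))
print('tip L/R',g(291,25,.123),g(463,25,.123),'tip near',g(377,100,.123),'lobes',g(318,330,o['position'][2]-.0238),g(451,330,o['position'][2]-.0238))
```

```text
washer near [51.4 -1.3 48.3] L [ 79.9 -32.1  48.3] R [79.9 29.3 48.2]
tip L/R [ 81.  -14.5  26.2] [81.  11.5 26.2] tip near [69.4 -1.5 26.2] lobes [ 34.3 -10.6  23.8] [34.3  9.8 23.8]
```

Request:
{"name": "apply_moves", "arguments": {"series": [[0,-0.1,0.4,0,0,0,0.2],[0,-0.1,0.8,0,0,0,0.2],[0,-0.1,1.2,0,0,0,0.2],[0,-0.1,1.5,0,0,0,0.2],[0,-0.1,1.5,0,0,0,0.2]]}}

```text
time: 11.6
position: [0.6768, -0.035, 0.1323]
tool_rot: [-0.165, 0.986, 0.0, -0.001]
ft_force: [-0.6, -0.8, -0.8]
grip_width: 0.0251
```

Request:
{"name": "apply_moves", "arguments": {"series": [[0.7,0,0,0,0,0,0.2],[1.4,0,0,0,0,0,0.2],[2.1,0,0,0,0,0,0.2],[2.6,0,0,0,0,0,0.2],[3,0,0,0,0,0,0.2]]}}

```text
time: 12.02
position: [0.6483, -0.0452, 0.1338]
tool_rot: [-0.165, 0.986, 0.0, -0.0]
ft_force: [0.1, -0.4, -0.5]
grip_width: 0.0249
```

Request:
{"name": "apply_moves", "arguments": {"series": [[0,0,0,0,0,0,0.2],[0,0,0,0,0,0,0.2],[0,0,0,0,0,0,0.2],[0,0,0,0,0,0,0.2]]}}

```text
time: 12.35
position: [0.6496, -0.0449, 0.1337]
tool_rot: [-0.165, 0.986, -0.0, 0.0]
ft_force: [0.2, -0.7, -1.3]
grip_width: 0.0251
```

```bash
cat >> h.py <<'E'
A=np.array([.6777,-.0342])+.0823*np.array([np.cos(np.radians(199.04)),np.sin(np.radians(199.04))])-.0014*np.array([np.cos(np.radians(109.04)),np.sin(np.radians(109.04))])
def gap():
    "bore to axle along tool x / y (mm), wrist force in tool axes"
    o=robot.get_obs();T=R.from_quat(o['tool_rot']);d=T.inv().apply(np.r_[A,.101]-o['position'])*1000
    print('short x %.1f y %.1f'%(d[0]-24.5,d[1]+.4),'under-washer %.1f'%(28.8*-1+d[2]),'Ftool',T.inv().apply(o['ft_force']).round(1),'z',T.as_matrix()[:,2].round(4))
E
python3 -c "
from h import *
print(A);gap()"
```

```text
[ 0.60035927 -0.06237199]
short x 27.8 y -0.0 under-washer 3.8 Ftool [ 0.1 -0.8  1.3] z [ 7.e-04 -1.e-04 -1.e+00]
```

Request:
{"name": "apply_moves", "arguments": {"series": [[0.1,0,0.1,0,0,0,0.2],[0.1,0,0.2,0,0,0,0.2],[0.1,0,0.3,0,0,0,0.2],[0.1,0,0.3,0,0,0,0.2],[0.1,0,0.3,0,0,0,0.2]]}}

```text
time: 12.77
position: [0.6482, -0.0451, 0.1303]
tool_rot: [-0.165, 0.986, 0.0, -0.0]
ft_force: [0.9, 0.0, -1.0]
grip_width: 0.0251
```

Request:
{"name": "apply_moves", "arguments": {"series": [[0,0,0.05,0,0,0,0.2],[0,0,0.1,0,0,0,0.2],[0,0,0.1,0,0,0,0.2],[0,0,0.1,0,0,0,0.2]]}}

```text
time: 13.1
position: [0.6483, -0.0452, 0.1295]
tool_rot: [-0.165, 0.986, 0.0, -0.0]
ft_force: [-0.5, 0.1, -0.7]
grip_width: 0.0249
```

```bash
python3 -c "
from h import *
gap()"
```

```text
short x 26.4 y -0.2 under-washer -0.3 Ftool [0.4 0.3 0.7] z [-0.  0. -1.]
```

Request:
{"name": "apply_moves", "arguments": {"series": [[0,0,0.05,0,0,0,0.2],[0,0,0.1,0,0,0,0.2],[0,0,0.1,0,0,0,0.2],[0,0,0.1,0,0,0,0.2]]}}

```text
time: 13.43
position: [0.6486, -0.0452, 0.1289]
tool_rot: [-0.165, 0.986, -0.0, 0.0]
ft_force: [-0.1, 0.7, 1.8]
grip_width: 0.0249
```

It touched at TCP z about 0.129, with a couple of newtons. Now I'll push along tool +x.

Request:
{"name": "apply_moves", "arguments": {"series": [[0.15,0,0,0,0,0,0.2],[0.3,0,0,0,0,0,0.2],[0.45,0,0,0,0,0,0.2],[0.6,0,0,0,0,0,0.2],[0.7,0,0,0,0,0,0.2]]}}

```text
time: 13.85
position: [0.6425, -0.0477, 0.1291]
tool_rot: [-0.165, 0.986, -0.0, 0.001]
ft_force: [2.5, 1.1, 3.1]
grip_width: 0.0249
```

```bash
python3 -c "
from h import *
gap()"
```

```text
short x 20.2 y 0.3 under-washer -0.8 Ftool [-2.7  0.2 -3.1] z [ 2.6e-03 -2.0e-04 -1.0e+00]
```

Request:
{"name": "apply_moves", "arguments": {"series": [[0.1,0,0,0,0,0,0.2],[0.2,0,0,0,0,0,0.2],[0.3,0,0,0,0,0,0.2],[0.3,0,0,0,0,0,0.2]]}}

```text
time: 14.18
position: [0.6409, -0.0484, 0.1294]
tool_rot: [-0.165, 0.986, -0.0, 0.003]
ft_force: [4.6, 1.7, 3.7]
grip_width: 0.0246
```

```bash
python3 -c "
from h import *
gap()"
```

```text
short x 18.5 y 0.4 under-washer -0.6 Ftool [-5.   0.1 -3.7] z [ 0.0053  0.     -1.    ]
```

Request:
{"name": "apply_moves", "arguments": {"series": [[0.1,0,0,0,0,0,0.2],[0.2,0,0,0,0,0,0.2],[0.3,0,0,0,0,0,0.2],[0.3,0,0,0,0,0,0.2]]}}

```text
time: 14.52
position: [0.6384, -0.0492, 0.1294]
tool_rot: [-0.165, 0.986, -0.0, 0.003]
ft_force: [5.3, 1.8, 2.1]
grip_width: 0.0249
```

```bash
python3 -c "
from h import *
gap()"
```

```text
short x 15.9 y 0.4 under-washer -0.6 Ftool [-5.6  0.  -2. ] z [ 6.1e-03  1.0e-04 -1.0e+00]
```

It's going on, at only 5.6 N. I'll continue.

Request:
{"name": "apply_moves", "arguments": {"series": [[0.1,0,0,0,0,0,0.2],[0.2,0,0,0,0,0,0.2],[0.3,0,0,0,0,0,0.2],[0.3,0,0,0,0,0,0.2]]}}

```text
time: 14.85
position: [0.6347, -0.0504, 0.1294]
tool_rot: [-0.165, 0.986, -0.0, 0.002]
ft_force: [3.9, 2.3, 4.2]
grip_width: 0.0247
```

```bash
python3 -c "
from h import *
gap()"
```

```text
short x 12.0 y 0.3 under-washer -0.5 Ftool [-4.5  0.9 -4.2] z [ 3.8e-03 -3.0e-04 -1.0e+00]
```

Request:
{"name": "apply_moves", "arguments": {"series": [[0.1,0,0,0,0,0,0.2],[0.2,0,0,0,0,0,0.2],[0.3,0,0,0,0,0,0.2],[0.3,0,0,0,0,0,0.2]]}}

```text
time: 15.18
position: [0.6297, -0.052, 0.1293]
tool_rot: [-0.166, 0.986, -0.0, -0.001]
ft_force: [0.1, -0.2, 8.2]
grip_width: 0.0249
```

```bash
python3 -c "
from h import *
gap()"
```

```text
short x 6.6 y 0.2 under-washer -0.5 Ftool [ 0.  -0.2 -8.2] z [-0.0013 -0.0011 -1.    ]
```

The push has dropped to zero at 6.6 mm short, as described. The down force is 8 N, so I'll ease it a little and carry on until it stops.

Request:
{"name": "apply_moves", "arguments": {"series": [[0.1,0,-0.07,0,0,0,0.2],[0.2,0,-0.07,0,0,0,0.2],[0.3,0,-0.07,0,0,0,0.2],[0.3,0,-0.07,0,0,0,0.2]]}}

```text
time: 15.52
position: [0.6259, -0.0531, 0.1294]
tool_rot: [-0.166, 0.986, -0.0, -0.002]
ft_force: [-0.9, -1.4, 5.8]
grip_width: 0.0252
```

```bash
python3 -c "
from h import *
gap()"
```

```text
short x 2.6 y -0.0 under-washer -0.3 Ftool [ 1.3 -1.  -5.8] z [-0.0033 -0.001  -1.    ]
```

Request:
{"name": "apply_moves", "arguments": {"series": [[0.1,0,0,0,0,0,0.2],[0.2,0,0,0,0,0,0.2],[0.3,0,0,0,0,0,0.2],[0.3,0,0,0,0,0,0.2]]}}

```text
time: 15.85
position: [0.6239, -0.0538, 0.1294]
tool_rot: [-0.165, 0.986, -0.0, -0.001]
ft_force: [0.3, -0.3, 5.8]
grip_width: 0.0252
```

```bash
python3 -c "
from h import *
gap()"
```

```text
short x 0.5 y -0.0 under-washer -0.4 Ftool [-0.2 -0.4 -5.8] z [-1.3e-03 -5.0e-04 -1.0e+00]
```

Request:
{"name": "apply_moves", "arguments": {"series": [[0.1,0,0,0,0,0,0.2],[0.2,0,0,0,0,0,0.2],[0.2,0,0,0,0,0,0.2]]}}

```text
time: 16.1
position: [0.6237, -0.0539, 0.1294]
tool_rot: [-0.165, 0.986, -0.0, 0.001]
ft_force: [4.8, 1.6, 2.5]
grip_width: 0.0256
```

```bash
python3 -c "
from h import *
gap()"
```

```text
short x 0.4 y 0.0 under-washer -0.4 Ftool [-5.1 -0.1 -2.4] z [ 2.7e-03  3.0e-04 -1.0e+00]
```

That's a hard stop at 0.4 mm: the clip is home. I'll relax the push, open and lift off.

Request:
{"name": "apply_moves", "arguments": {"series": [[-0.15,0,-0.05,0,0,0,0.2],[-0.15,0,-0.05,0,0,0,0.5],[-0.15,0,-0.05,0,0,0,0.5],[-0.15,0,-0.05,0,0,0,0.5],[-0.15,0,-0.05,0,0,0,0.5]]}}

```text
time: 16.52
position: [0.6226, -0.0533, 0.1288]
tool_rot: [-0.165, 0.986, 0.001, -0.002]
ft_force: [-0.2, -0.7, 0.8]
grip_width: 0.041
```

Request:
{"name": "apply_moves", "arguments": {"series": [[0,0,-0.5,0,0,0,0.5],[0,0,-1.5,0,0,0,0.5],[0,0,-3.5,0,0,0,0.5],[0,0,-6,0,0,0,0.5],[0,0,-9,0,0,0,0.5]]}}

```text
time: 16.93
position: [0.6231, -0.0533, 0.2201]
tool_rot: [-0.165, 0.986, 0.001, -0.002]
ft_force: [0.3, 0.1, -0.2]
grip_width: 0.0434
```

Request:
{"name": "apply_moves", "arguments": {"series": [[-2,0,-1,0,0,0,0.5],[-3,0,-1,0,0,0,0.5],[-3,0,-1,0,0,0,0.5],[-3,0,-1,0,0,0,0.5]]}}

```text
time: 17.27
position: [0.6522, -0.0436, 0.2303]
tool_rot: [-0.166, 0.986, -0.0, -0.0]
ft_force: [-0.5, 0.8, -0.8]
grip_width: 0.0436
```

Run:
```python
from h import *
gap();p=robot.camera_params('wrist');im=robot.camera('wrist')[...,::-1]
print(proj('wrist',[*A,.1035],p))
cv2.imwrite('pics/w6.png',cv2.resize(im[80:310,180:460],None,fx=2.6,fy=2.6,interpolation=cv2.INTER_CUBIC))
```

```text
short x 30.5 y -0.4 under-washer 100.5 Ftool [0.2 0.9 0.8] z [-4.e-04 -2.e-04 -1.e+00]
[317.44809663 166.16815429]
```

View pics/w6.png

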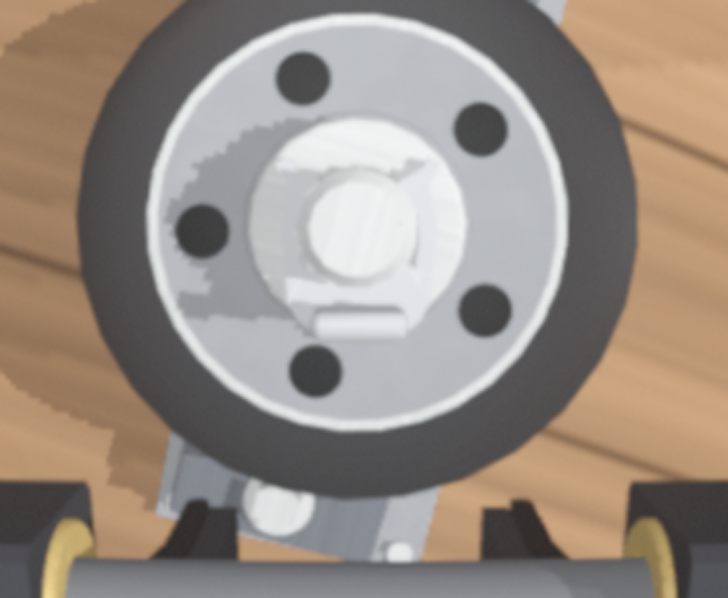

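The clip surrounds the axle at (360,230), with its tab at (361,322) square behind it and lying flat on the washer. The gripper is clear, so I'll hand in.

```bash
python3 -c "
from h import *
print(robot.get_obs()['joint_velocities'].round(3));print(robot.hand_in())"
```

```text
[-0.005  0.008  0.018  0.    -0.004  0.003]
the job is handed in; nothing more can be done
None
```

The wheel is bottomed and the big clip is snapped home in the axle's groove. I handed the job in at about 17 s of the 64 s allowed; no verdict was reported.

- **Wheel:** I straddled the axle with the fingers and pressed the washer down. It slid about 4 mm at 7.5 N, then stopped hard; I took it to 23 N without further movement. The washer face came out about 101 mm above the bench.
- **Clip:** I held it by its tab and laid it on the washer. The highest push I read going in was about 6 N, just under the 6–15 N given. It dropped to zero 6.6 mm short of the axle, and the clip ended against a hard stop within about 0.5 mm of home. The highest down force on the washer was about 8 N.
- **Forces:** these were read at the end of each short move, so a brief peak in between would not show.
- **Last check:** the final wrist picture shows the clip flat around the axle, tab square behind it, gripper open and clear. I did not touch the loose parts, but took no final picture of them.
- **Disagreements:** the clip sat about 1.5 mm forward in the grip, and the closer view moved the axle about 1.5 mm sideways from my first estimate. I allowed for both before pushing.

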